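# Swap the dowel box and the cam-lock pot on the turntable

## Robot

A 6-joint arm with a two-finger parallel gripper is mounted at the origin on the work surface. World frame = base frame: x ahead of the robot, y to its left, z up, the work surface at z = 0. Lengths are in mm, angles in rad, forces in N, time in s.
With the tool pointing down it reaches from about 300 to 1000 mm from the base axis. Payload 5.1 kg.
Tool frame: the origin (TCP) lies on the centre line of the jaws, within the pads' length; the fingertips stand tip_extent ahead of it and the grasp point (between the pads) lies 5 mm behind it (tip_extent is the distance from the TCP to the fingertips, in mm); z points along the fingers, y is the line along which they close (so a half turn about z gives the same grasp; the last joint's range is limited). The gripper opens to 95 mm and grips with 3 to 60 N. Pads are 20 mm wide; open, the fingers measure 119 mm over their backs; the gripper's body (75 mm by 180 mm) begins 59 mm behind the grasp point.
Start: joints at [-1.368, 0.124, 1.65, -0, 1.367, -0.083], TCP at [183.219, -623.631, 228.656] pointing down, gripper open.
Joint ranges: [-2.61, 2.61], [-1.02, 2.33], [0.03, 2.71], [-1.35, 4.49], [0.32, 2.68], [-2.91, 2.91]. Speed limits (rad/s): [2.57, 2.57, 3.14, 3.14, 3.14, 3.14].

## Interface

Orientations are given as [roll, pitch, yaw] about the fixed x, y, z axes, in that order (R = Rz(yaw) Ry(pitch) Rx(roll)).
In Python, from rig import * gives the robot as it stands.
- The arm moves only by the tool send_rows, never from a script. Its argument "moves" is a list of rows, each a list of 7 numbers: the shift along the world's x, y, z each as a share of 500 mm, from -1 to 1, then the turn, a rotation vector about the world's x, y, z each as a share of 2 rad, from -1 to 1, then the closure in counts, from 0 (fully open) to 255 (shut). In form: [[x, y, z, wx, wy, wz, claw], ...]. A call has 1 to 10 rows; each row is the pose to reach, as a shift and turn from the pose commanded when the call began; what a row does not reach only later rows make up. A row lasts 1/10 s, in which the tool goes at most 50 mm and 8.59 degrees, less where a joint would pass 70% of its speed; a pose out of reach is approached as far as the arm can. A call with a number of a shift or a turn outside -1 to 1 is refused whole. A call with a gripper value outside its range is refused whole. The fingers move at their own pace and stop on an object; "force" is the grip in N (left out, the last holds). Time passes only in rows, so rows that repeat a pose let the fingers close. It gives the time, the measured TCP pose, the force, the opening and the grip force at its end, in the units of the state.
- read_state(): the state, without advancing time (a new reading comes with each control period).
- camera(name): name is "scene" or "top" or "wrist"; returns a dict with "frame" (420x560x3 uint8, blue, green, red), "fx", "fy", "cx", "cy" (pixels), "xyz" and "attitude" of the camera in the world; the wrist camera has in their place "hand_eye" (4x4, takes a point from camera to tool coordinates, whose origin is the TCP and whose axes are the flange's). Camera axes: x right, y down, z forward; pixel columns grow to the right and rows downward; lengths in mm; the calibration is good to about 2 mm. A picture is of the moment at which its call begins: read the wrist's pose just before it. There is no depth.
- sign_off(): hands the job in; it is judged then, once.
Trained networks look in a picture, given as the dict that the camera call returned (one of the last four; its "shot" number tells which), for a name from the list of things; names that differ only in an ending like _2 or _b are one class to them, and where a whole thing is asked for, a point or a joint stands for the part that bears it (a point fixed in the world has none). Each returns a list of dicts, best first, with "conf" (0 to 1); they miss things now and then, are a little off and sometimes report something else, mostly with a low value. They report only what shows in the picture. A call takes as long as a camera call. They do not tell look-alikes from the thing itself.
- outline_of(query, picture): "region" (420x560 bool, what is visible of it) and "pixel" ([column, row] in pixels, amid what is visible of it).
The state is a dict: "time": time; "joint_pos": joint angles; "joint_velocities": joint speeds; "joint_torque": joint torques, N m; "eef_pos": TCP position; "ee_rot": TCP orientation; "force": force on the tool from outside, world axes, zero at the start; "ft_torque": the same for the moment, N m; "finger_gap": finger opening in mm; "gripper_force": force on a finger pad.
Only numpy, scipy, OpenCV 4.12 (cv2) and the standard library are available. Lean on these libraries where they do the work, as an engineer would, in place of code of your own. Each camera call takes 0.05 s, during which the arm holds its last target. There are 200 camera calls.

## Task

The rectangular dowel box and the round cam-lock pot stand in each other's bays on the turntable: swap them, parking one of them in the empty third bay meanwhile, so that each ends standing flat inside the low fence of its own bay (a sample dowel or a sample cam lock is fixed on the rim outside each one's own bay). Set them down gently rather than dropping them, keep them upright so that nothing would spill, and leave everything else where it is.

Things in the scene. Friction and masses are not known exactly. Their poses are not given: they have to be found in the camera images.
- dowel_box_mid (a point): Centre (half-way up) of the rectangular open grey plastic box full of wooden dowels: 54 along its x axis, 98 along its y axis, 70 high, z up; weighs about 0.25 kg. The dowels are fixed in it and stay below its rim. It starts in the camlock bay, its x along the bay's x within a few degrees, and fits a bay only that way (or half a turn round).
- camlock_pot_mid (a point): Centre (half-way up) of the round open grey plastic pot full of metal cam locks: 60 across, 70 high, z up; weighs about 0.32 kg. The cam locks are fixed in it and stay below its rim. It starts in the dowel bay.
- dowel_bay (a point): Floor centre of a fenced bay on the white disc (310 across), 90 mm from its centre, floor 30 mm above the table. Inside its fence (3 thick, 8 high): 70 along x (pointing away from the disc's centre), 110 along y; z up. This is the dowels' own bay, told by a sample wooden dowel (50 long, 8 thick, standing 5 high) fixed on the disc just outside its outer fence, at x = 51 mm.
- camlock_bay (a point): Floor centre of a fenced bay on the white disc (310 across), 90 mm from its centre, floor 30 mm above the table. Inside its fence (3 thick, 8 high): 70 along x (pointing away from the disc's centre), 110 along y; z up. This is the cam locks' own bay, told by a sample metal cam lock (a disc 18 across, 5 high) fixed on the disc just outside its outer fence, at x = 51 mm.
- empty_bay (a point): Floor centre of a fenced bay on the white disc (310 across), 90 mm from its centre, floor 30 mm above the table. Inside its fence (3 thick, 8 high): 70 along x (pointing away from the disc's centre), 110 along y; z up. This is the third bay, without a mark, empty at the start. The bays lie 120 degrees apart. The disc turns stiffly on its foot (4 N at a bay) and stays where left.
- hinge_spot (a point): A point on the disc's surface, about where the loose cup hinge lies at the start, between the dowel bay and the camlock bay.
- cup_hinge: Small loose steel cabinet hinge, 60 x 44 x 14 high, lying on the disc outside the fences, between the dowel bay and the camlock bay. Origin at its underside. Leave it there.
- wrench: Bystander: steel wrench, 200 long, lying on the mat. Leave it where it is.
- hex_keys: Bystander: blue folding holder with fanned-out hex keys, holder 105 long, on the mat. Leave it where it is.
- glass_cup: Bystander: clear glass cup, 72 across, 95 high, standing on the mat; origin under its centre. Leave it where it is.
- dowel_box: The dowel box itself; origin at the centre of its underside, axes as at dowel_box_mid.
- camlock_pot: The cam-lock pot itself; origin at the centre of its underside.
There are look-alikes about, which are no part of the job. Leave any pink look-alike of the dowel_box alone.

How it is judged (in metres and radians):
On the way, in this order (a step that is already met when the one before it is completed fails the run):
1. one of the two stands flat in the empty third bay while the other is still in the wrong bay (((horizontal distance between dowel_box_mid and empty_bay below 0.03 m and z of dowel_box_mid in the frame of empty_bay between 0.031 and 0.039 m and angle between each of dowel_box_mid, camlock_pot_mid's own z axis and vertical below 0.06 rad and horizontal distance between camlock_pot_mid and dowel_bay below 0.03 m and z of camlock_pot_mid in the frame of dowel_bay between 0.031 and 0.039 m) or (horizontal distance between dowel_box_mid and camlock_bay below 0.03 m and z of dowel_box_mid in the frame of camlock_bay between 0.031 and 0.039 m and angle between each of dowel_box_mid, camlock_pot_mid's own z axis and vertical below 0.06 rad and horizontal distance between camlock_pot_mid and empty_bay below 0.03 m and z of camlock_pot_mid in the frame of empty_bay between 0.031 and 0.039 m))), for 0.2 s.
2. the other one stands flat in its own bay while the first is still parked (((horizontal distance between dowel_box_mid and empty_bay below 0.03 m and z of dowel_box_mid in the frame of empty_bay between 0.031 and 0.039 m and angle between each of dowel_box_mid, camlock_pot_mid's own z axis and vertical below 0.06 rad and horizontal distance between camlock_pot_mid and camlock_bay below 0.03 m and z of camlock_pot_mid in the frame of camlock_bay between 0.031 and 0.039 m) or (horizontal distance between dowel_box_mid and dowel_bay below 0.03 m and z of dowel_box_mid in the frame of dowel_bay between 0.031 and 0.039 m and angle between each of dowel_box_mid, camlock_pot_mid's own z axis and vertical below 0.06 rad and horizontal distance between camlock_pot_mid and empty_bay below 0.03 m and z of camlock_pot_mid in the frame of empty_bay between 0.031 and 0.039 m))), for 0.2 s.
At the end, for the whole second after the job is handed in: The dowel box stands in the bay with the sample dowel and the cam-lock pot in the bay with the sample cam lock: each flat on the bay's floor inside the fence (centre within 30 mm of the bay's centre, height within 4 mm of fully down, tilt under 0.06 rad), released and at rest (horizontal distance between dowel_box_mid and dowel_bay below 0.03 m and z of dowel_box_mid in the frame of dowel_bay between 0.031 and 0.039 m and angle between each of dowel_box_mid, camlock_pot_mid's own z axis and vertical below 0.06 rad and horizontal distance between camlock_pot_mid and camlock_bay below 0.03 m and z of camlock_pot_mid in the frame of camlock_bay between 0.031 and 0.039 m and linear speed of each of dowel_box, camlock_pot below 0.02 m/s); the robot touches nothing.
It fails at once if a bystander on the mat is moved more than 25 mm (distance of any of wrench, hex_keys, glass_cup from where it was at the start of the episode above 0.025 m).
It fails at once if the cup hinge is moved more than 40 mm off its place on the disc (distance between cup_hinge and hinge_spot above 0.04 m).
It fails at once if the dowel box or the cam-lock pot is tipped more than about 30 degrees (angle between any of dowel_box_mid, camlock_pot_mid's own z axis and vertical above 0.5 rad).
It fails at once if the dowel box or the cam-lock pot is dropped (falls faster than 0.6 m/s out of the fingers) ((linear speed of dowel_box above 0.6 m/s and contact force between the fingers and dowel_box below 0.1 N) or (linear speed of camlock_pot above 0.6 m/s and contact force between the fingers and camlock_pot below 0.1 N)).
It also fails if it takes over 70 s, if anything falls off the work surface, if the arm or the gripper's body presses on something with over 40 N, if the wrist force passes 120 N, or if a joint passes its speed limit or range.

## Working session

There is one attempt and no reset: what is moved stays moved. The work goes in short steps, Python scripts to look and compute and a tool call to move; the robot and the scene stay as the last step left them, time stands still between calls to the robot, and variables do not carry over. Pictures are saved under pics/ and viewed, at most 10 in all, crops included, and the job is handed in when it is done.

Besides the shell and the picture viewer there is one more tool, called after "Request:" as name(argument=value, ...) on one line, values as JSON. send_rows: Moves the arm, as the interface text tells. Its arguments: {"type":"object","properties":{"moves":{"type":"array","items":{"type":"array","items":{"type":"number"}}},"force":{"type":"number"}},"required":["moves"]}

```bash
mkdir -p pics; ls; cat > h.py <<'E'
from rig import *
import numpy as np, cv2
from scipy.spatial.transform import Rotation as R
def camT(c):
    a=np.array(c["attitude"],float)
    Rm=a if a.shape==(3,3) else R.from_euler('xyz',a).as_matrix()
    return Rm,np.array(c["xyz"],float)
def ray(c,px,z):
    Rm,t=camT(c); d=Rm@np.array([(px[0]-c["cx"])/c["fx"],(px[1]-c["cy"])/c["fy"],1])
    return t+d*(z-t[2])/d[2]
def proj(c,P):
    Rm,t=camT(c); q=(np.atleast_2d(P)-t)@Rm
    return np.c_[q[:,0]/q[:,2]*c["fx"]+c["cx"],q[:,1]/q[:,2]*c["fy"]+c["cy"]]
E
python3 - <<'E'
from h import *
print(read_state())
for n in ["top","scene"]:
    c=camera(n); cv2.imwrite(f"pics/{n}0.png",c["frame"]); print(n,{k:c[k] for k in c if k!="frame"})
    for q in ["dowel_box","camlock_pot","dowel_bay","camlock_bay","empty_bay","cup_hinge","wrench","hex_keys","glass_cup"]:
        for o in outline_of(q,c)[:3]: 
            ys,xs=np.nonzero(o["region"]); print(q,round(o["conf"],2),np.round(o["pixel"]),len(xs), np.round(ray(c,o["pixel"],30 if 'bay' in q else 100)))
E
```

```text
pics
{'time': 0.0, 'joint_pos': array([-1.36762833e+00,  1.24467684e-01,  1.65167076e+00, -7.17070664e-06,
        1.36745757e+00, -8.26065979e-02]), 'joint_velocities': array([-0.00010029,  0.00068454,  0.0002604 , -0.00184183,  0.00201759,
        0.00067328]), 'joint_torque': array([ 7.47128961e-04, -4.17602599e+01, -3.59933567e+01,  7.75452401e-02,
        4.91760182e-02, -1.56540023e-04]), 'eef_pos': array([ 183.07937274, -623.05505956,  227.41313702]), 'ee_rot': array([-3.13959555e+00, -1.58306172e-04,  2.85775895e-01]), 'force': array([-0.06088913, -0.25492545, -0.09561945]), 'ft_torque': array([-0.00045742,  0.03641132, -0.02361514]), 'gripper_force': 0.0, 'finger_gap': 95.36970469591922}
top {'fx': 379.5910985301653, 'fy': 379.5910985301653, 'cx': 280.77180336419985, 'cy': 214.3332843080342, 'xyz': array([314.08951865,  13.47051793, 883.46077707]), 'attitude': array([-2.9946227 ,  0.04942643, -1.58443293]), 'shot': 1}
dowel_box 0.76 [453. 332.] 1932 [ 192. -284.  100.]
dowel_box 0.69 [260. 188.] 1305 [488.  93. 100.]
dowel_box 0.57 [142. 329.] 1842 [200. 337. 100.]
camlock_p
[... 658 characters left out ...]
: array([-2.32074743, -0.00451229,  2.68567303]), 'shot': 2}
dowel_box 0.93 [288. 244.] 1939 [515. 134. 100.]
dowel_box 0.93 [324. 125.] 1105 [ 235. -218.  100.]
dowel_box 0.72 [483. 290.] 2525 [253. 386. 100.]
camlock_pot 0.56 [214. 244.] 1129 [644.  71. 100.]
dowel_bay 0.65 [250. 249.] 8303 [564.  53.  30.]
camlock_bay 0.78 [248. 248.] 8473 [567.  48.  30.]
empty_bay 0.94 [251. 245.] 8241 [559.  44.  30.]
cup_hinge 0.81 [247. 284.] 367 [623. 190. 100.]
wrench 0.65 [212. 171.] 301 [ 571. -154.  100.]
hex_keys 0.72 [286. 348.] 1250 [616. 334. 100.]
hex_keys 0.17 [247. 248.] 8350 [590. 109. 100.]
glass_cup 0.69 [280. 353.] 1562 [629. 338. 100.]
glass_cup 0.57 [358. 288.] 1837 [449. 285. 100.]
```

```bash
python3 - <<'E'
import cv2
a=cv2.imread("pics/top0.png");cv2.imwrite("pics/top0b.png",cv2.resize(a[80:380,110:510],None,fx=2,fy=2,interpolation=cv2.INTER_CUBIC))
E
```

```text
(no output)
```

View pics/top0b.png

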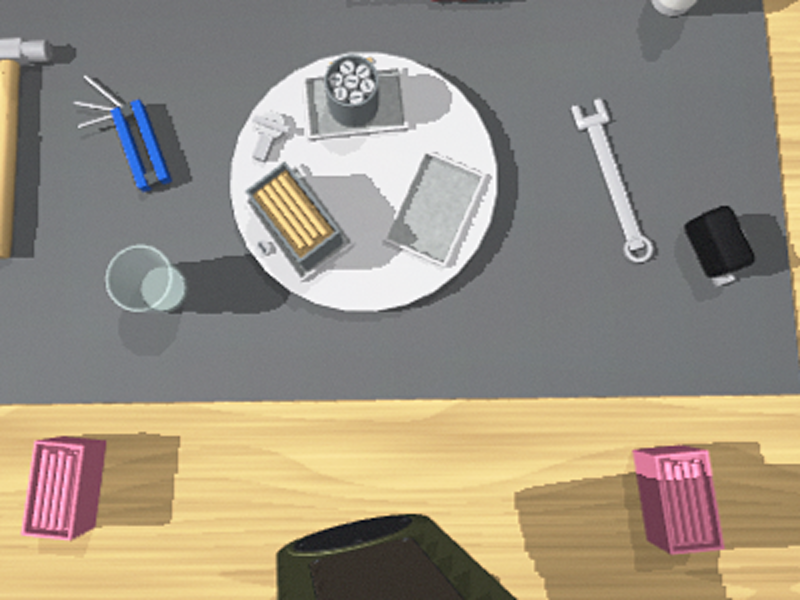

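View pics/scene0.png

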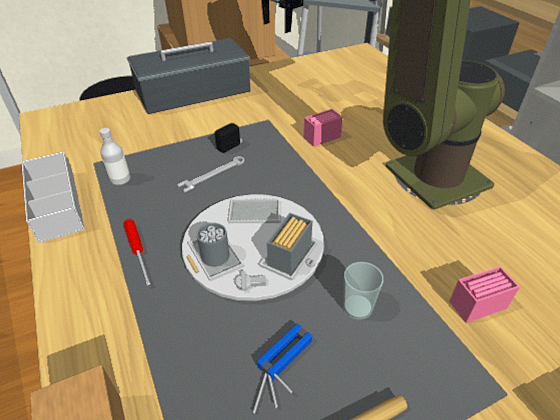

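Two pink look-alikes at about top px (142,329) and (453,332). The only grey box with wooden dowels is at top px (260,188), in the bay with the metal cam lock at (243,204). It matches the description, as the pink ones are excluded. The grey pot is at (284,123), in the bay with the dowel sample. The empty bay is on the right at (329,185).

```bash
cat >> h.py <<'E'
from scipy.optimize import minimize
def model(kind,p):
    if kind=="box":
        a=np.array([[x,y,z] for x in(-27,27) for y in(-49,49) for z in(30,100)],float)
        c,s=np.cos(p[2]),np.sin(p[2]); return np.c_[a[:,0]*c-a[:,1]*s+p[0],a[:,0]*s+a[:,1]*c+p[1],a[:,2]]
    r,z0,z1=(30,30,100) if kind=="pot" else (155,20,30)
    t=np.linspace(0,2*np.pi,60); return np.vstack([np.c_[p[0]+r*np.cos(t),p[1]+r*np.sin(t),0*t+z] for z in(z0,z1)])
def sil(c,P):
    m=np.zeros((420*4,560*4),np.uint8); h=cv2.convexHull((proj(c,P)*4+1.5).astype(np.float32)).astype(np.int32)
    cv2.fillConvexPoly(m,h,255); return cv2.resize(m,(560,420),interpolation=cv2.INTER_AREA)/255.
def fit(kind,p0,views,st):
    def f(p): return sum(1-np.minimum(s:=sil(c,model(kind,p)),m).sum()/np.maximum(s,m).sum() for c,m in views)/len(views)
    s0=np.vstack([p0]+[np.array(p0)+np.eye(len(p0))[i]*st[i] for i in range(len(p0))])
    r=minimize(f,p0,method="Nelder-Mead",options=dict(initial_simplex=s0,xatol=.1,fatol=1e-4)); return r.x,r.fun
def best(q,c,near,z):
    o=[o for o in outline_of(q,c) if np.hypot(*(ray(c,o["pixel"],z)[:2]-near))<60]
    return o[0]["region"] if o else None
E
python3 - <<'E'
from h import *
import rig; print([n for n in dir(rig) if not n.startswith('_')])
cs=[camera("top"),camera("scene")]
out={}
for q,k,p0,st,z in [("dowel_box","box",[488,93,-.5],[15,15,.3],90),("camlock_pot","pot",[630,41],[15,15],90),("empty_bay","disc",[545,10],[10,10],30)]:
    v=[(c,m) for c in cs if (m:=best(q,c,np.array(p0[:2]),z)) is not None]
    if k=="box":
        rs=[fit(k,[p0[0],p0[1],a],v,st) for a in(.6,2.1)]; r=min(rs,key=lambda r:r[1])
    else: r=fit(k,p0,v,st)
    out[k]=r[0]; print(k,len(v),np.round(r[0],2),round(r[1],3),[np.round(fit(k,r[0],[x],st)[0],2) for x in v])
c=cs[0]
cor=np.array([[437,152],[490,178],[443,267],[387,240]])/2+[110,80]
W=np.array([ray(c,p,38) for p in cor]); print(np.round(W),W.mean(0)); d=W[0]-W[3]; print("long dir",np.arctan2(d[1],d[0]),"lens",np.linalg.norm(np.diff(W,axis=0),axis=1))
for nm,px,z in [("dowel s",(371,60),35),("cam s",(266,247),35)]:
    P=ray(c,np.array(px)/2+[110,80],z); print(nm,P)
E
```

```text
['IKError', 'camera', 'outline_of', 'read_state', 'sign_off', 'tip_extent']
box 2 [494.54 103.4    2.23] 0.035 [array([494.11, 103.61,   2.21]), array([494.76, 103.  ,   2.22])]
pot 2 [638.57  37.75] 0.074 [array([637.47,  37.8 ]), array([639.11,  38.17])]
disc 2 [547.92  29.64] 0.24 [array([546.83,  29.64]), array([548.49,  29.31])]
[[ 573.  -58.   38.]
 [ 541. -117.   38.]
 [ 439.  -60.   38.]
 [ 472.    2.   38.]] [506.11331178 -58.23472231  38.        ]
long dir -0.5314414018744668 lens [ 67.16788746 115.79179043  69.76567778]
dowel s [687.88348333  15.63874857  35.        ]
cam s [467.21981413 139.71556265  35.        ]
```

```bash
python3 - <<'E'
from h import *
from scipy.optimize import least_squares
print("tip",tip_extent if not callable(tip_extent) else tip_extent())
C=[]
for n in("top","scene"):
    c=camera(n); m=((c["frame"].min(2)>195)&(best("empty_bay",c,np.array([545,10]),30))).astype(np.uint8)
    k=max(cv2.findContours(m,0,1)[0],key=cv2.contourArea)[:,0]
    k=cv2.convexHull(k)[:,0].astype(float)
    # densify via ring of hull vertices
    P=np.array([ray(c,p,30)[:2] for p in k])
    r=least_squares(lambda q:np.hypot(*(P-q[:2]).T)-155,[548,20],loss="soft_l1",f_scale=1); print(n,r.x,np.round(np.median(np.abs(r.fun)),2),len(P)); C.append(r.x)
    C0=[552,19];np.save(f"c_{n}.npy",C0)
cc=np.mean(C,0); th=-2.10+2*np.pi/3
ims=[]
for n in("top","scene"):
    c=camera(n); f=cv2.resize(c["frame"],None,fx=3,fy=3,interpolation=cv2.INTER_CUBIC)
    def dr(P,col): cv2.polylines(f,[np.round(proj(c,P)*3+1).astype(np.int32)],True,col,1)
    t=np.linspace(0,2*np.pi,90); dr(np.c_[cc[0]+155*np.cos(t),cc[1]+155*np.sin(t),0*t+30],(0,0,255))
    for i in range(3):
        a=th+i*2*np.pi/3; Rm=np.array([[np.cos(a),-np.sin(a)],[np.sin(a),np.cos(a)]])
        for hx,hy,z in((38,58,38),(35,55,38)):
            q=np.array([[90+hx,hy],[90+hx,-hy],[90-hx,-hy],[90-hx,hy]])@Rm.T+cc
            dr(np.c_[q,q[:,0]*0+z],(0,0,255))
    dr(model("pot",[638.6,37.8])[60:],(255,0,0))
    dr(model("box",[494.5,103.4,2.23])[[1,3,7,5]],(255,0,0))
    u,v=proj(c,[[*cc,60]])[0]*3; u,v=int(u),int(v)
    ims.append(f[v-280:v+280,u-(200 if n=="top" else 220):u+220][:, :400] if n=="x" else f[max(0,v-260):v+260,u-220:u+180+0])
cv2.imwrite("pics/ov.png",np.hstack([cv2.resize(i,(400,520)) for i in ims]))
E
```

```text
tip 14.0
top [546.25369843  29.19503864] 1.5 49
scene [547.66152278  31.08604755] 1.09 50
```

View pics/ov.png

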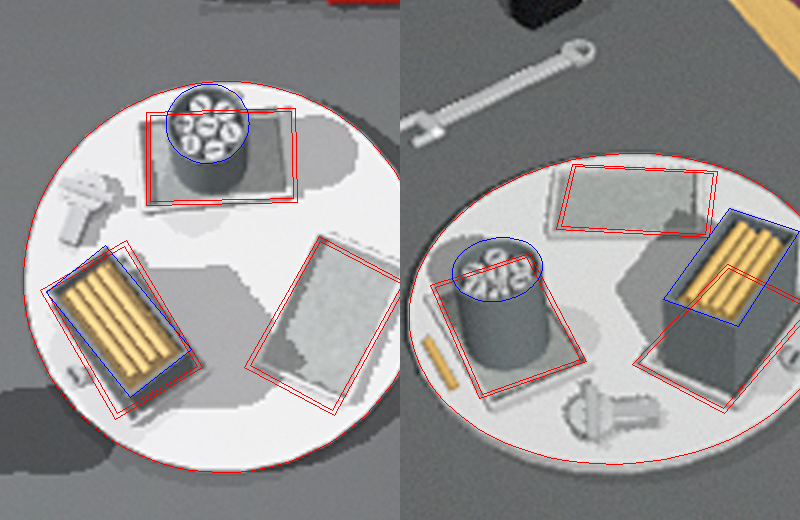

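```bash
cat > bays.py <<'E'
from h import *
t=np.linspace(0,1,40)[:,None]
def rectpts(hx,hy,z,cc,a):
    q=np.array([[90+hx,hy],[90+hx,-hy],[90-hx,-hy],[90-hx,hy],[90+hx,hy]],float)
    p=np.vstack([q[i]*(1-t)+q[i+1]*t for i in range(4)])
    Rm=np.array([[np.cos(a),-np.sin(a)],[np.sin(a),np.cos(a)]]); p=p@Rm.T+cc
    return np.c_[p,p[:,0]*0+z]
def bayfit(cams,which=(0,1,2)):
    D=[]
    for c in cams:
        g=cv2.resize(c["frame"],None,fx=2,fy=2,interpolation=cv2.INTER_CUBIC)
        D.append(np.minimum(cv2.distanceTransform(255-cv2.Canny(g,40,100),cv2.DIST_L2,5),8))
    def f(p):
        s=0
        for c,d in zip(cams,D):
            P=np.vstack([rectpts(hx,hy,z,p[:2],p[2]+i*2*np.pi/3) for i in which for hx,hy,z in((38,58,38),(35,55,38),(38,58,30))])
            P2=np.linspace(0,2*np.pi,150); P2=np.c_[p[0]+155*np.cos(P2),p[1]+155*np.sin(P2),0*P2+30]
            for Q,w in((P,1),(P2,.6)):
                uv=(proj(c,Q)*2+.5).astype(np.float32); s+=w*cv2.remap(d.astype(np.float32),uv[:,:1],uv[:,1:],1).mean()
        return s
    rs=[minimize(f,[x,y,a],method="Nelder-Mead",options=dict(initial_simplex=[[x,y,a],[x+6,y,a],[x,y+6,a],[x,y,a+.06]])) for x in(545,552) for y in(20,30) for a in(-.15,-.05,.05,.15)]
    rs.sort(key=lambda r:r.fun); return rs
E
python3 - <<'E'
from bays import *
cs=[camera("top"),camera("scene")]
for v in(cs,cs[:1],cs[1:]):
    print([(np.round(r.x,2),round(r.fun,2)) for r in bayfit(v)[:3]])
p=bayfit(cs)[0].x; cc=p[:2]
ims=[]
for c in cs:
    f=cv2.resize(c["frame"],None,fx=3,fy=3,interpolation=cv2.INTER_CUBIC)
    def dr(P,col): cv2.polylines(f,[np.round(proj(c,P)*3+1).astype(np.int32)],True,col,1)
    for i in range(3):
        for hx,hy,z in((38,58,38),(35,55,38)): dr(rectpts(hx,hy,z,cc,p[2]+i*2*np.pi/3),(0,0,255))
    P2=np.linspace(0,2*np.pi,150); dr(np.c_[p[0]+155*np.cos(P2),p[1]+155*np.sin(P2),0*P2+30],(0,0,255))
    u,v=proj(c,[[*cc,60]])[0]*3; u,v=int(u),int(v)
    ims.append(cv2.resize(f[max(0,v-240):v+240,u-220:u+220],(400,436)))
cv2.imwrite("pics/ov2.png",np.hstack(ims))
E
```

```text
[(array([5.4787e+02, 2.9480e+01, 8.0000e-02]), np.float64(2.96)), (array([5.4786e+02, 2.9520e+01, 8.0000e-02]), np.float64(2.96)), (array([5.4785e+02, 2.9450e+01, 8.0000e-02]), np.float64(2.96))]
[(array([5.4743e+02, 2.9040e+01, 8.0000e-02]), np.float64(1.53)), (array([5.4743e+02, 2.9070e+01, 8.0000e-02]), np.float64(1.53)), (array([5.4743e+02, 2.9030e+01, 8.0000e-02]), np.float64(1.53))]
[(array([5.483e+02, 2.989e+01, 8.000e-02]), np.float64(1.33)), (array([5.4833e+02, 2.9870e+01, 8.0000e-02]), np.float64(1.33)), (array([5.4831e+02, 2.9880e+01, 8.0000e-02]), np.float64(1.33))]
```

View pics/ov2.png

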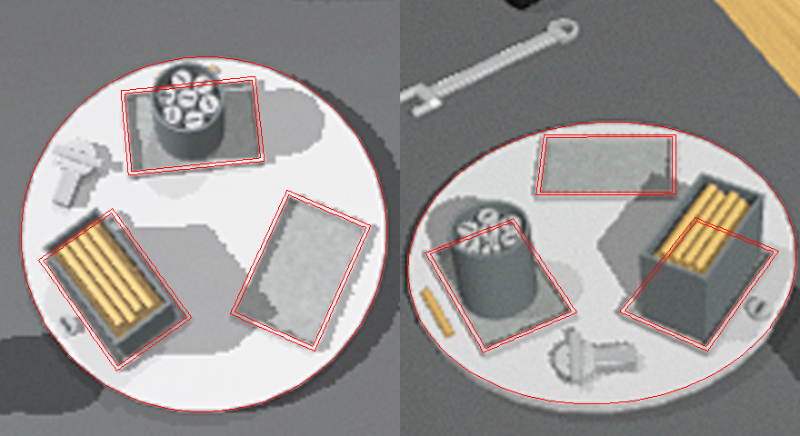

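Disc centre is (548, 29.5) and the overlay fits the fences. The bay centres are dowel (637.6, 36.7), camlock (496.8, 103.6) and empty (509.3, −51.8). I'll park the pot first.

Request:
send_rows(moves=[[0.456,0.66,0,0,0,0,0],[0.456,0.66,0,0,0,0,0],[0.456,0.66,0,0,0,0,0],[0.456,0.66,0,0,0,0,0],[0.456,0.66,0,0,0,0,0],[0.456,0.66,0,0,0,0,0],[0.456,0.66,0,0,0,0,0],[0.456,0.66,0,0,0,0,0],[0.456,0.66,0,0,0,0,0],[0.456,0.66,0,0,0,0,0]])

```text
time: 2.8
eef_pos: [411.8, -292.8, 228.9]
ee_rot: [3.141, 0.0, 0.289]
force: [0.4, -0.0, 0.6]
finger_gap: 95.1
gripper_force: 0.0
```

Request:
send_rows(moves=[[0.455,0.663,0,0,0,0,0],[0.455,0.663,0,0,0,0,0],[0.455,0.663,0,0,0,0,0],[0.455,0.663,0,0,0,0,0],[0.455,0.663,0,0,0,0,0],[0.455,0.663,0,0,0,0,0],[0.455,0.663,0,0,0,0,0],[0.455,0.663,0,0,0,0,0],[0.455,0.663,0,0,0,0,0],[0.455,0.663,0,0,0,0,0]])

```text
time: 3.8
eef_pos: [639.2, 37.0, 228.0]
ee_rot: [3.141, 0.001, 0.286]
force: [-0.3, 0.0, 0.3]
finger_gap: 95.2
gripper_force: 0.0
```

```bash
cat >> h.py <<'E'
def wrist():
    s=read_state(); c=camera("wrist"); T=np.eye(4); T[:3,:3]=R.from_euler('xyz',s["ee_rot"]).as_matrix(); T[:3,3]=s["eef_pos"]
    M=T@np.array(c["hand_eye"]); c["attitude"]=M[:3,:3]; c["xyz"]=M[:3,3]; return c
E
python3 - <<'E'
from h import *
c=wrist(); cv2.imwrite("pics/w1.png",c["frame"]); print(c["xyz"],proj(c,[[638.6,37.8,100]]))
o=outline_of("camlock_pot",c)
for q in o[:2]: print(q["conf"],q["pixel"],q["region"].sum(), ray(c,q["pixel"],100))
r=[q["region"] for q in o if np.hypot(*(ray(c,q["pixel"],100)[:2]-[638,38]))<60]
if r: print(fit("pot",[638,38],[(c,r[0])],[8,8]))
E
```

```text
[710.13498496  57.5695047  384.40418779] [[278.53931792 207.0543583 ]]
0.69 [278.2, 203.9] 4333 [641.15060972  38.83874131 100.        ]
(array([638.88365889,  36.91066647]), np.float64(0.022514139561218838))
```

View pics/w1.png

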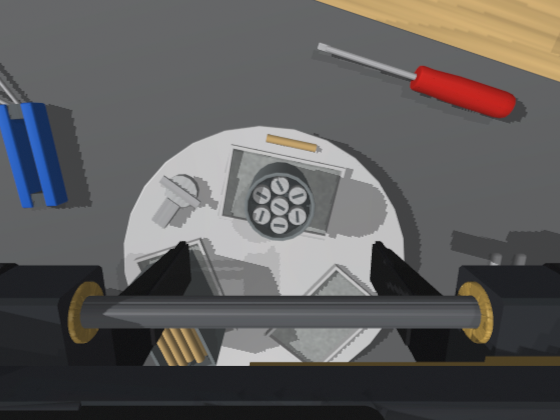

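The pot is confirmed at wrist px (278,204), i.e. (638.7, 37.3), with the dowel sample behind it at (291,143). Descending and gripping.

Request:
send_rows(moves=[[0,0,-0.1,0,0,0,0],[0,0,-0.18,0,0,0,0],[0,0,-0.23,0,0,0,0],[0,0,-0.27,0,0,0,0],[0,0,-0.295,0,0,0,0],[0,0,-0.305,0,0,0,0],[0,0,-0.305,0,0,0,0],[0,0,-0.305,0,0,0,60],[0,0,-0.305,0,0,0,80],[0,0,-0.305,0,0,0,110]], force=20)

```text
time: 4.9
eef_pos: [639.5, 37.9, 77.4]
ee_rot: [3.141, -0.002, 0.286]
force: [-0.2, -0.4, -0.8]
finger_gap: 76.7
gripper_force: 0.0
```

Request:
send_rows(moves=[[0,0,0,0,0,0,255],[0,0,0,0,0,0,255],[0,0,0,0,0,0,255],[0,0,0,0,0,0,255],[0,0,0,0,0,0,255],[0,0,0,0,0,0,255]])

```text
time: 5.5
eef_pos: [638.9, 37.9, 76.4]
ee_rot: [3.142, -0.0, 0.286]
force: [-0.5, 0.2, 1.5]
finger_gap: 59.6
gripper_force: 20.0
```

Request:
send_rows(moves=[[0,0,0.02,0,0,0,255],[0,0,0.05,0,0,0,255],[0,0,0.08,0,0,0,255],[0,0,0.1,0,0,0,255],[0,0,0.11,0,0,0,255],[-0.02,-0.014,0.11,0,0,0,255],[-0.05,-0.035,0.11,0,0,0,255],[-0.09,-0.062,0.11,0,0,0,255],[-0.14,-0.097,0.11,0,0,0,255],[-0.18,-0.124,0.11,0,0,0,255]])

```text
time: 6.5
eef_pos: [546.1, -25.0, 129.9]
ee_rot: [-3.141, 0.003, 0.286]
force: [0.3, -0.3, -2.9]
finger_gap: 59.1
gripper_force: 20.0
```

Request:
send_rows(moves=[[-0.035,-0.024,0,0,0,0,255],[-0.058,-0.041,0,0,0,0,255],[-0.073,-0.051,0,0,0,0,255],[-0.079,-0.055,0,0,0,0,255],[-0.079,-0.055,0,0,0,0,255],[-0.079,-0.055,-0.02,0,0,0,255],[-0.079,-0.055,-0.045,0,0,0,255],[-0.079,-0.055,-0.065,0,0,0,255],[-0.079,-0.055,-0.075,0,0,0,255],[-0.079,-0.055,-0.075,0,0,0,255]])

```text
time: 7.5
eef_pos: [508.2, -51.3, 91.8]
ee_rot: [-3.14, 0.003, 0.286]
force: [0.3, -0.4, -2.6]
finger_gap: 59.2
gripper_force: 20.0
```

Request:
send_rows(moves=[[0,0,-0.01,0,0,0,255],[0,0,-0.018,0,0,0,255],[0,0,-0.024,0,0,0,255],[0,0,-0.028,0,0,0,255],[0,0,-0.031,0,0,0,255],[0,0,-0.033,0,0,0,255],[0,0,-0.034,0,0,0,255],[0,0,-0.035,0,0,0,255],[0,0,-0.035,0,0,0,255]])

```text
time: 8.4
eef_pos: [509.4, -51.7, 76.5]
ee_rot: [3.141, -0.0, 0.286]
force: [-0.8, -0.8, -2.0]
finger_gap: 59.1
gripper_force: 20.0
```

Request:
send_rows(moves=[[0,0,-0.001,0,0,0,255],[0,0,-0.002,0,0,0,255],[0,0,-0.002,0,0,0,255]])

```text
time: 8.7
eef_pos: [509.5, -51.7, 76.4]
ee_rot: [3.141, -0.0, 0.286]
force: [-4.7, 0.8, 5.7]
finger_gap: 59.6
gripper_force: 20.0
```

Contact: the force now pushes up. Releasing slowly and rising.

Request:
send_rows(moves=[[0,0,0,0,0,0,85],[0,0,0,0,0,0,75],[0,0,0,0,0,0,60],[0,0,0,0,0,0,30],[0,0,0,0,0,0,0],[0,0,0,0,0,0,0],[0,0,0.04,0,0,0,0],[0,0,0.1,0,0,0,0],[0,0,0.18,0,0,0,0],[0,0,0.24,0,0,0,0]])

```text
time: 9.7
eef_pos: [509.7, -51.7, 197.4]
ee_rot: [3.141, -0.002, 0.286]
force: [0.5, -0.0, 0.1]
finger_gap: 95.1
gripper_force: 0.0
```

```bash
cat > chk.py <<'E'
from bays import *
import sys
cs=[camera("top"),camera("scene")]
for v in(cs[:1],cs[1:]): r=bayfit(v)[0]; print("disc",np.round(r.x,3),round(r.fun,2))
box,pot=eval(sys.argv[1]),eval(sys.argv[2])
for q,k,p0,st in(("dowel_box","box",box,[8,8,.1]),("camlock_pot","pot",pot,[8,8])):
    for c in cs:
        m=best(q,c,np.array(p0[:2]),90); print(k,None if m is None else [np.round(x,2) for x in fit(k,p0,[(c,m)],st)])
cv2.imwrite(sys.argv[3],np.hstack([cv2.resize(c["frame"][60:300,180:400],(400,436)) for c in cs]))
E
python3 chk.py "[494.5,103.4,2.22]" "[509,-52]" pics/a1.png
```

```text
disc [5.47141e+02 2.82420e+01 8.20000e-02] 5.6
disc [5.48448e+02 2.98170e+01 8.90000e-02] 1.45
box [array([494.16, 103.05,   2.21]), np.float64(0.05)]
box [array([494.55, 102.29,   2.22]), np.float64(0.03)]
pot None
pot [array([509.58, -52.98]), np.float64(0.09)]
```

Request:
send_rows(moves=[[-0.008,0.08,0,0,0,0.05,0],[-0.016,0.16,0,0,0,0.1,0],[-0.024,0.25,0,0,0,0.15,0],[-0.03,0.309,0,0,0,0.182,0],[-0.03,0.309,0,0,0,0.182,0],[-0.03,0.309,-0.08,0,0,0.182,0],[-0.03,0.309,-0.15,0,0,0.182,0],[-0.03,0.309,-0.21,0,0,0.182,0],[-0.03,0.309,-0.238,0,0,0.182,0],[-0.03,0.309,-0.238,0,0,0.182,0]])

```text
time: 11.0
eef_pos: [491.9, 102.0, 72.9]
ee_rot: [-3.138, 0.006, 0.649]
force: [0.1, -0.7, -0.3]
finger_gap: 95.6
gripper_force: 0.0
```

Request:
send_rows(moves=[[0,0,0,0,0,0,60],[0,0,0,0,0,0,85],[0,0,0,0,0,0,100],[0,0,0,0,0,0,110],[0,0,0,0,0,0,120],[0,0,0,0,0,0,255],[0,0,0,0,0,0,255],[0,0,0,0,0,0,255],[0,0,0,0,0,0,255]])

```text
time: 11.9
eef_pos: [494.5, 102.9, 76.6]
ee_rot: [3.141, -0.0, 0.65]
force: [-0.9, -0.4, 3.0]
finger_gap: 54.0
gripper_force: 20.0
```

Request:
send_rows(moves=[[0,0,0.02,0,0,0,255],[0,0,0.05,0,0,0,255],[0,0,0.08,0,0,0,255],[0,0,0.1,0,0,0,255],[0,0,0.11,0,0,0,255],[0.02,-0.009,0.11,0,0,0.03,255],[0.045,-0.021,0.11,0,0,0.08,255],[0.075,-0.034,0.11,0,0,0.13,255],[0.11,-0.05,0.11,0,0,0.18,255],[0.145,-0.066,0.11,0,0,0.23,255]])

```text
time: 12.9
eef_pos: [567.1, 69.6, 131.1]
ee_rot: [-3.141, 0.0, 1.114]
force: [0.2, 0.3, -0.5]
finger_gap: 54.2
gripper_force: 20.0
```

Request:
send_rows(moves=[[0.035,-0.016,0,0,0,0.05,255],[0.07,-0.032,0,0,0,0.1,255],[0.1,-0.046,0,0,0,0.15,255],[0.125,-0.058,0,0,0,0.2,255],[0.137,-0.063,0,0,0,0.24,255],[0.142,-0.066,0,0,0,0.265,255],[0.142,-0.066,0,0,0,0.272,255],[0.142,-0.066,0,0,0,0.2725,255],[0.142,-0.066,-0.03,0,0,0.2725,255],[0.142,-0.066,-0.05,0,0,0.2725,255]])

```text
time: 13.9
eef_pos: [637.0, 37.0, 104.7]
ee_rot: [-3.14, -0.0, 1.655]
force: [-0.6, -0.0, -1.6]
finger_gap: 53.7
gripper_force: 20.0
```

Request:
send_rows(moves=[[0,0,-0.015,0,0,0,255],[0,0,-0.03,0,0,0,255],[0,0,-0.042,0,0,0,255],[0,0,-0.05,0,0,0,255],[0,0,-0.054,0,0,0,255],[0,0,-0.057,0,0,0,255],[0,0,-0.059,0,0,0,255],[0,0,-0.06,0,0,0,255],[0,0,-0.06,0,0,0,255]])

```text
time: 14.8
eef_pos: [638.0, 36.8, 76.6]
ee_rot: [3.141, 0.0, 1.655]
force: [-0.2, -0.4, -0.4]
finger_gap: 54.2
gripper_force: 20.0
```

Request:
send_rows(moves=[[0,0,-0.001,0,0,0,255],[0,0,-0.002,0,0,0,255],[0,0,-0.002,0,0,0,255]])

```text
time: 15.1
eef_pos: [638.0, 36.8, 76.6]
ee_rot: [3.141, 0.0, 1.655]
force: [-4.0, 0.2, 6.6]
finger_gap: 54.0
gripper_force: 20.0
```

Contact. Release and check.

Request:
send_rows(moves=[[0,0,0,0,0,0,100],[0,0,0,0,0,0,80],[0,0,0,0,0,0,50],[0,0,0,0,0,0,20],[0,0,0,0,0,0,0],[0,0,0,0,0,0,0],[0,0,0.04,0,0,0,0],[0,0,0.1,0,0,0,0],[0,0,0.18,0,0,0,0],[0,0,0.24,0,0,0,0]])

```text
time: 16.1
eef_pos: [638.2, 36.9, 197.5]
ee_rot: [3.14, 0.0, 1.655]
force: [0.3, -0.5, 0.4]
finger_gap: 95.3
gripper_force: 0.0
```

```bash
python3 chk.py "[637.6,36.9,.084]" "[509,-52]" pics/a2.png
```

```text
disc [5.4740e+02 3.0283e+01 1.1300e-01] 9.88
disc [5.48186e+02 2.96920e+01 8.30000e-02] 1.47
box None
box [array([6.3843e+02, 3.7010e+01, 8.0000e-02]), np.float64(0.03)]
pot [array([508.85, -52.65]), np.float64(0.53)]
pot [array([510.04, -52.81]), np.float64(0.04)]
```

View pics/a2.png

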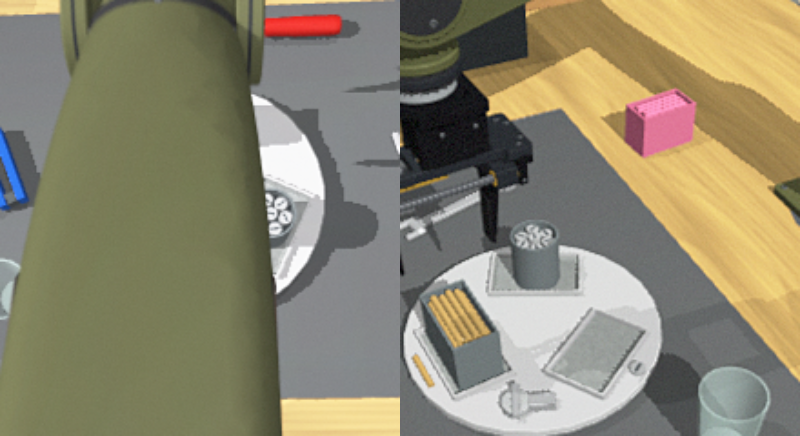

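The box (px 460,330) stands inside the dowel bay's fence and the pot (535,255) stands upright in the third bay. Now the pot goes to its own bay.

Request:
send_rows(moves=[[-0.05,-0.035,0,0,0,0,0],[-0.12,-0.083,0,0,0,0,0],[-0.19,-0.132,0,0,0,0,0],[-0.24,-0.167,0,0,0,0,0],[-0.256,-0.178,0,0,0,0,0],[-0.256,-0.178,-0.06,0,0,0,0],[-0.256,-0.178,-0.13,0,0,0,0],[-0.256,-0.178,-0.19,0,0,0,0],[-0.256,-0.178,-0.23,0,0,0,0],[-0.256,-0.178,-0.238,0,0,0,0]])

```text
time: 17.4
eef_pos: [507.0, -51.2, 71.8]
ee_rot: [-3.134, -0.003, 1.655]
force: [-0.6, 0.1, -0.8]
finger_gap: 95.2
gripper_force: 0.0
```

Request:
send_rows(moves=[[0,0,0,0,0,0,50],[0,0,0,0,0,0,75],[0,0,0,0,0,0,85],[0,0,0,0,0,0,95],[0,0,0,0,0,0,105],[0,0,0,0,0,0,255],[0,0,0,0,0,0,255],[0,0,0,0,0,0,255]])

```text
time: 18.2
eef_pos: [510.0, -52.3, 77.0]
ee_rot: [3.141, 0.0, 1.655]
force: [-1.8, -0.1, 6.2]
finger_gap: 58.7
gripper_force: 20.0
```

Request:
send_rows(moves=[[0,0,0.02,0,0,0,255],[0,0,0.05,0,0,0,255],[0,0,0.08,0,0,0,255],[0,0,0.1,0,0,0,255],[0,0,0.11,0,0,0,255],[-0.002,0.025,0.11,0,0,0,255],[-0.005,0.06,0.11,0,0,0,255],[-0.009,0.1,0.11,0,0,0,255],[-0.012,0.145,0.11,0,0,0,255],[-0.016,0.19,0.11,0,0,0,255]])

```text
time: 19.2
eef_pos: [500.8, 44.4, 130.2]
ee_rot: [-3.14, -0.001, 1.655]
force: [-0.7, -0.4, -2.7]
finger_gap: 58.5
gripper_force: 20.0
```

Request:
send_rows(moves=[[-0.003,0.045,0,0,0,0,255],[-0.006,0.085,0,0,0,0,255],[-0.009,0.11,0,0,0,0,255],[-0.01,0.121,0,0,0,0,255],[-0.01,0.121,0,0,0,0,255],[-0.01,0.121,0,0,0,0,255],[-0.01,0.121,-0.02,0,0,0,255],[-0.01,0.121,-0.045,0,0,0,255],[-0.01,0.121,-0.065,0,0,0,255],[-0.01,0.121,-0.075,0,0,0,255]])

```text
time: 20.2
eef_pos: [495.4, 102.9, 91.3]
ee_rot: [-3.138, 0.0, 1.654]
force: [-0.7, 0.2, -3.0]
finger_gap: 58.4
gripper_force: 20.0
```

Request:
send_rows(moves=[[0,0,-0.01,0,0,0,255],[0,0,-0.018,0,0,0,255],[0,0,-0.024,0,0,0,255],[0,0,-0.028,0,0,0,255],[0,0,-0.031,0,0,0,255],[0,0,-0.033,0,0,0,255],[0,0,-0.035,0,0,0,255],[0,0,-0.036,0,0,0,255],[0,0,-0.037,0,0,0,255],[0,0,-0.037,0,0,0,255]])

```text
time: 21.2
eef_pos: [497.0, 103.5, 76.9]
ee_rot: [-3.142, -0.0, 1.655]
force: [-5.3, -0.1, 7.3]
finger_gap: 58.7
gripper_force: 20.0
```

Request:
send_rows(moves=[[0,0,0,0,0,0,85],[0,0,0,0,0,0,75],[0,0,0,0,0,0,60],[0,0,0,0,0,0,30],[0,0,0,0,0,0,0],[0,0,0,0,0,0,0],[0,0,0.04,0,0,0,0],[0,0,0.1,0,0,0,0],[0,0,0.18,0,0,0,0],[0,0,0.24,0,0,0,0]])

```text
time: 22.2
eef_pos: [497.1, 103.4, 197.4]
ee_rot: [3.14, -0.0, 1.655]
force: [0.7, 0.7, 0.6]
finger_gap: 95.1
gripper_force: 0.0
```

Request:
send_rows(moves=[[-0.03,-0.1,0.05,0,0,0,0],[-0.06,-0.2,0.1,0,0,0,0],[-0.1,-0.3,0.1,0,0,0,0],[-0.14,-0.4,0.1,0,0,0,0],[-0.2,-0.5,0.1,0,0,0,0],[-0.2,-0.6,0.1,0,0,0,0],[-0.2,-0.7,0.1,0,0,0,0],[-0.2,-0.7,0.1,0,0,0,0],[-0.2,-0.7,0.1,0,0,0,0]])

```text
time: 23.1
eef_pos: [396.0, -249.4, 245.1]
ee_rot: [-3.141, 0.0, 1.65]
force: [0.5, -0.5, -0.6]
finger_gap: 95.1
gripper_force: 0.0
```

```bash
python3 chk.py "[637.6,36.9,.084]" "[496.5,103.4]" pics/a3.png
```

```text
disc [5.47321e+02 2.90320e+01 7.90000e-02] 1.46
disc [5.4799e+02 2.9621e+01 7.9000e-02] 1.27
box [array([6.3634e+02, 3.8740e+01, 8.0000e-02]), np.float64(0.04)]
box [array([6.375e+02, 3.654e+01, 7.000e-02]), np.float64(0.03)]
pot [array([495.57, 104.08]), np.float64(0.04)]
pot [array([497.06, 104.58]), np.float64(0.03)]
```

View pics/a3.png

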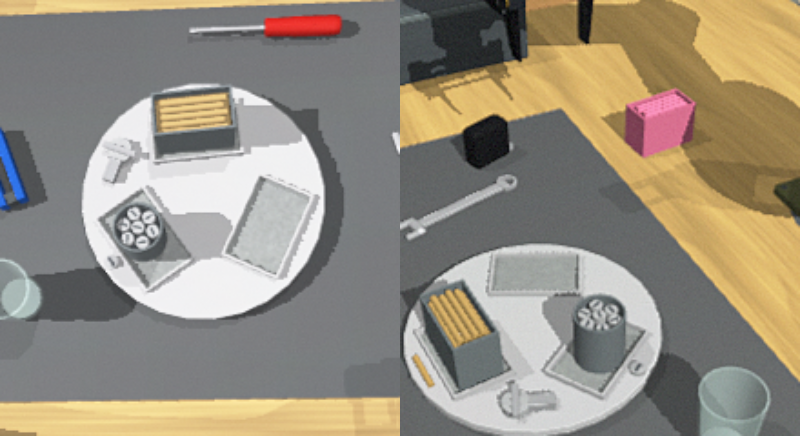

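The box (px 195,120) is in the dowel bay and the pot (140,228) is in the cam-lock bay. Both are upright, and the hinge and bystanders haven't moved. Handing in.

```bash
python3 -c "
from rig import *
print(sign_off())"
```

```text
the job is handed in; nothing more can be done
None
```

I swapped the dowel box and the cam-lock pot, parking the pot in the third bay meanwhile; the last pictures show both upright in their own bays with nothing else visibly moved, and I handed the job in at about 23 s, with no verdict returned.

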